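# Tip the polished stone rods into the display rack

### The job

At the crystal stall, push the sloping grooved rack along its rails until it clicks fully home under the bin's mouth, then tip the bin by its red handle, smoothly, so that the four polished stone rods roll out and settle one in each groove of the rack. Ease the bin back down to its rest, neither jerking it up nor letting it drop, and leave the rack home, the stones off the table and the other wares where they stand.

Things in the scene. Friction and masses are not known exactly. Their poses are not given: they have to be found in the camera images.
- stand: Fixed wooden stand of the filling rig; base board 190 (x) by 470 mm (y), 14 mm thick, carrying rack, bin and catch. Origin on the table top, straight below the bin's hinge, on the middle line of the lane. Its y runs along the lane towards the bin's back (stones roll towards -y), its x is parallel to the hinge and to the lying stones, z up. Turned up to 19 degrees on the table.
- rack (a joint): How far (m) the sloping grooved rack stands from the bin along the stand's -y, on rails (0 to 0.14; 0 = fully home, a hard stop). Drag about 5 N if slow, more if fast. In the last 15 mm a sprung brass catch resists the steel pin on the rack's side with up to about 10 N more, then lets it past with a click; push on to the stop and it is held. Short of that it may push the rack back some mm.
- rack_face (a point): Middle of the dark rubber pad on the outer (-y) face of the rack's low end board: the place to push the rack (towards the stand's +y). 52 mm above the table; the upright board is 132 mm wide and reaches from 18 to 86 mm above the table. At home this point is at y = -0.149 in the stand's frame.
- bin (a joint): Angle (rad) of the tipping bin about its hinge, along the stand's x through the bin's mouth, at stand y = 0, z = 0.112. 0 = at rest, its floor sloping 10 degrees down to the back; grows as the back rises, to 0.8 at most. Floor level at 0.17; stones roll out of the open mouth by themselves between about 0.2 and 0.5. Not latched: unless held up, the bin falls back to 0 with a bang.
- handle (a point): Middle of the bin's red handle, a round bar 16 mm thick, 60 mm long (stand x -0.128 to -0.068, on a 10 mm steel arm at x = -0.078), 110 mm from the hinge axis. At rest at x = -0.106, y = 0.0376, z = 0.215 in the stand's frame, leaning 20 degrees towards the bin's back. Pushing it towards the stand's -y (4 to 14 N) tips the bin, the bar swinging about the hinge. 
- rod1_center (a point): Centre of the purple polished stone rod, a cylinder 30 mm in diameter and 110 mm long, 0.15 to 0.26 kg. At the start the four lie side by side across the bin (from its back: purple, pink, green, amber), parallel to the stand's x.
- rod2_center (a point): Centre of the pink polished stone rod, a cylinder 30 mm in diameter and 110 mm long, 0.15 to 0.26 kg. At the start the four lie side by side across the bin (from its back: purple, pink, green, amber), parallel to the stand's x.
- rod3_center (a point): Centre of the green polished stone rod, a cylinder 30 mm in diameter and 110 mm long, 0.15 to 0.26 kg. At the start the four lie side by side across the bin (from its back: purple, pink, green, amber), parallel to the stand's x.
- rod4_center (a point): Centre of the amber yellow polished stone rod, a cylinder 30 mm in diameter and 110 mm long, 0.15 to 0.26 kg. At the start the four lie side by side across the bin (from its back: purple, pink, green, amber), parallel to the stand's x.
- groove1 (a point): Where the centre of a rod lies when it is settled in groove 1 of the rack (groove 1 is the highest, next to the bin; groove 4 the lowest, at the end board). Grooves are 15 mm wide slots parallel to the stand's x, 30.6 mm apart down the 16 degree slope, so a settled rod sinks in by 2 mm; the centre is then about 13 mm above the sloping surface. Axes as the stand's. Moves with the rack.
- groove2 (a point): Where the centre of a rod lies when it is settled in groove 2 of the rack (groove 1 is the highest, next to the bin; groove 4 the lowest, at the end board). Grooves are 15 mm wide slots parallel to the stand's x, 30.6 mm apart down the 16 degree slope, so a settled rod sinks in by 2 mm; the centre is then about 13 mm above the sloping surface. Axes as the stand's. Moves with the rack.
- groove3 (a point): Where the centre of a rod lies when it is settled in groove 3 of the rack (groove 1 is the highest, next to the bin; groove 4 the lowest, at the end board). Grooves are 15 mm wide slots parallel to the stand's x, 30.6 mm apart down the 16 degree slope, so a settled rod sinks in by 2 mm; the centre is then about 13 mm above the sloping surface. Axes as the stand's. Moves with the rack.
- groove4 (a point): Where the centre of a rod lies when it is settled in groove 4 of the rack (groove 1 is the highest, next to the bin; groove 4 the lowest, at the end board). Grooves are 15 mm wide slots parallel to the stand's x, 30.6 mm apart down the 16 degree slope, so a settled rod sinks in by 2 mm; the centre is then about 13 mm above the sloping surface. Axes as the stand's. Moves with the rack.
- tower: White stone column, 76 mm thick, 88 mm tall, standing beside the rig. Origin at the centre of its underside. Bystander: leave alone.
- geode: Purple crystal cluster on a grey block 85 x 60 mm, 70 mm tall. Origin at the centre of its underside. Bystander: leave alone.
- gift_box: Dark closed gift box 80 x 80 x 45 mm. Origin at the centre of its underside. Bystander: leave alone.
- dish: Small wooden dish of tumbled stones, 100 mm wide, 36 mm tall. Origin at the centre of its underside. Bystander: leave alone.
- jar: Amber glass jar with a wooden lid, 60 mm wide, 90 mm tall, behind the bin. Origin at the centre of its underside. Bystander: leave alone.
- tower_small: Small white stone column, 56 mm thick, 64 mm tall. Origin at the centre of its underside. Bystander: leave alone.
There are look-alikes about, which are no part of the job. What is shaped like the part that bears rod3_center but brown is not meant. Of the things that look like the part that bears rod1_center, the larger one is meant.

How it is judged (in metres and radians):
On the way, in this order (a step that is already met when the one before it is completed fails the run):
1. the rack has clicked fully home under the bin's mouth, all the stones still in the bin (value of joint rack below 0.003 m and y of each of rod1_center, rod2_center, rod3_center, rod4_center in the frame of stand above 0.005 m), for 0.2 s.
2. the bin is tipped and all four stones have rolled out onto the rack (value of joint bin above 0.17 rad and value of joint rack below 0.003 m and y of each of rod1_center, rod2_center, rod3_center, rod4_center in the frame of stand below -0.005 m), for 0.1 s.
At the end, for the whole second after the job is handed in: Each of the four grooves holds one stone rod, its centre within 5 mm along the lane, 4 mm in height and 12 mm sideways of the settled place; the rods are at rest; the rack is home (within 3 mm); the bin is back at rest (within 0.04 rad) (((x of rod1_center in the frame of groove1 between -0.012 and 0.012 m and y of rod1_center in the frame of groove1 between -0.005 and 0.005 m and z of rod1_center in the frame of groove1 between -0.004 and 0.004 m) or (x of rod2_center in the frame of groove1 between -0.012 and 0.012 m and y of rod2_center in the frame of groove1 between -0.005 and 0.005 m and z of rod2_center in the frame of groove1 between -0.004 and 0.004 m) or (x of rod3_center in the frame of groove1 between -0.012 and 0.012 m and y of rod3_center in the frame of groove1 between -0.005 and 0.005 m and z of rod3_center in the frame of groove1 between -0.004 and 0.004 m) or (x of rod4_center in the frame of groove1 between -0.012 and 0.012 m and y of rod4_center in the frame of groove1 between -0.005 and 0.005 m and z of rod4_center in the frame of groove1 between -0.004 and 0.004 m)) and ((x of rod1_center in the frame of groove2 between -0.012 and 0.012 m and y of rod1_center in the frame of groove2 between -0.005 and 0.005 m and z of rod1_center in the frame of groove2 between -0.004 and 0.004 m) or (x of rod2_center in the frame of groove2 between -0.012 and 0.012 m and y of rod2_center in the frame of groove2 between -0.005 and 0.005 m and z of rod2_center in the frame of groove2 between -0.004 and 0.004 m) or (x of rod3_center in the frame of groove2 between -0.012 and 0.012 m and y of rod3_center in the frame of groove2 between -0.005 and 0.005 m and z of rod3_center in the frame of groove2 between -0.004 and 0.004 m) or (x of rod4_center in the frame of groove2 between -0.012 and 0.012 m and y of rod4_center in the frame of groove2 between -0.005 and 0.005 m and z of rod4_center in the frame of groove2 between -0.004 and 0.004 m)) and ((x of rod1_center in the frame of groove3 between -0.012 and 0.012 m and y of rod1_center in the frame of groove3 between -0.005 and 0.005 m and z of rod1_center in the frame of groove3 between -0.004 and 0.004 m) or (x of rod2_center in the frame of groove3 between -0.012 and 0.012 m and y of rod2_center in the frame of groove3 between -0.005 and 0.005 m and z of rod2_center in the frame of groove3 between -0.004 and 0.004 m) or (x of rod3_center in the frame of groove3 between -0.012 and 0.012 m and y of rod3_center in the frame of groove3 between -0.005 and 0.005 m and z of rod3_center in the frame of groove3 between -0.004 and 0.004 m) or (x of rod4_center in the frame of groove3 between -0.012 and 0.012 m and y of rod4_center in the frame of groove3 between -0.005 and 0.005 m and z of rod4_center in the frame of groove3 between -0.004 and 0.004 m)) and ((x of rod1_center in the frame of groove4 between -0.012 and 0.012 m and y of rod1_center in the frame of groove4 between -0.005 and 0.005 m and z of rod1_center in the frame of groove4 between -0.004 and 0.004 m) or (x of rod2_center in the frame of groove4 between -0.012 and 0.012 m and y of rod2_center in the frame of groove4 between -0.005 and 0.005 m and z of rod2_center in the frame of groove4 between -0.004 and 0.004 m) or (x of rod3_center in the frame of groove4 between -0.012 and 0.012 m and y of rod3_center in the frame of groove4 between -0.005 and 0.005 m and z of rod3_center in the frame of groove4 between -0.004 and 0.004 m) or (x of rod4_center in the frame of groove4 between -0.012 and 0.012 m and y of rod4_center in the frame of groove4 between -0.005 and 0.005 m and z of rod4_center in the frame of groove4 between -0.004 and 0.004 m)) and value of joint rack below 0.003 m and value of joint bin below 0.04 rad and linear speed of each of rod1, rod2, rod3, rod4 below 0.02 m/s); the robot touches nothing.
It fails at once if the bin is jerked up or dropped back (it turns faster than 2 rad/s) (velocity of joint bin above 2 rad/s or velocity of joint bin below -2 rad/s).
It fails at once if a stone rod falls off the rig towards the table (height (world z) of any of rod1_center, rod2_center, rod3_center, rod4_center below 0.045 m).
It fails at once if another ware is moved by more than 25 mm or knocked over (distance of any of tower, geode, gift_box, dish, jar, tower_small from where it was at the start of the episode above 0.025 m or angle between any of tower, geode, gift_box, dish, jar, tower_small's own z axis and vertical above 0.4 rad).
It also fails if it takes over 51 s, if anything falls off the work surface, if the arm or the gripper's body presses on something with over 40 N, if the wrist force passes 120 N, or if a joint passes its speed limit or range.

### The arm

A 6-joint arm with a two-finger parallel gripper is mounted at the origin on the work surface. World frame = base frame: x ahead of the robot, y to its left, z up, the work surface at z = 0. Lengths are in mm, angles in rad, forces in N, time in s.
With the tool pointing down it reaches from about 425 to 925 mm from the base axis. Payload 12.5 kg.
Tool frame: the origin (TCP) lies at the very end of the fingers, on their centre line; the grasp point (between the pads) lies hold_point_z behind it (hold_point_z is the distance from the TCP to the grasp point, in mm); y points along the fingers, z is the direction in which the jaws open and shut, and the axes are right-handed (so a half turn about y gives the same grasp; the last joint's range is limited). The gripper opens to 85 mm and grips with 20 to 120 N. Pads are 22 mm wide; open, the fingers measure 114 mm over their backs; the gripper's body (76 mm by 85 mm) begins 54 mm behind the grasp point. The pads swing forward as they close: fully open they stand 13 mm farther back than shut.
Start: joints at [1.19, 0.491, 1.559, -0, 1.092, -0.106], TCP at [169.579, 601.574, 199.027] pointing down, gripper open.
Joint ranges: [-3.1, 3.1], [-0.84, 2.19], [0.05, 2.79], [-1.13, 4.28], [0.06, 2.93], [-2.69, 2.69]. Speed limits (rad/s): [2.22, 2.22, 2.79, 3.14, 3.14, 3.14].

### API

Orientations are given as [roll, pitch, yaw] about the fixed x, y, z axes, in that order (R = Rz(yaw) Ry(pitch) Rx(roll)).
In Python, from rig import * gives the robot as it stands.
- The arm moves only by the shell command python3 -m creep 'ROWS'. ROWS is JSON, a list of rows, each an object with "xyz": the shift along the tool's x, y, z in cm, a list of three; "delta_rot": the turn, a rotation vector about the tool's x, y, z in degrees, a list of three; "hand": the finger opening in cm, from 0 to 8.54. A call has 1 to 12 rows; each row is the pose to reach, as a shift and turn from the pose measured when the call began, along the tool's axes at that moment; what a row does not reach only later rows make up. A row lasts 1/8 s, in which the tool goes at most 62.5 mm and 10.7 degrees, less where a joint would pass 70% of its speed; a pose out of reach is approached as far as the arm can. A call with a gripper value outside its range is refused whole. The fingers move at their own pace and stop on an object; the grip force is fixed at half the most. Time passes only in rows, so rows that repeat a pose let the fingers close. It gives the time, the measured TCP pose, the force and the opening at its end, in the units of the state.
- get_state(): the state, without advancing time (a new reading comes with each control period).
- camera(name): name is "scene" or "top"; returns (picture, depth): 400x640x3 uint8, red, green, blue; 400x640 float32, mm along the optical axis (not along the pixel's ray), 0 where there is no reading.
- camera_model(name): a dict with "intrinsics" (3x3 intrinsics, pixels), "T" (4x4, takes a point from camera to world coordinates). Camera axes: x right, y down, z forward; pixel columns grow to the right and rows downward; lengths in mm; the calibration is good to about 2 mm. A picture is of the moment at which its call begins. camera_model takes no time and is no camera call.
- close_job(): hands the job in, once; it reports no verdict.
The state is a dict: "clock": time; "joints": joint angles; "joint_vel": joint speeds; "joint_torque": joint torques, N m; "tool_pos": TCP position; "orientation": TCP orientation; "wrist_force": force on the tool from outside, world axes, zero at the start; "moment": the same for the moment, N m; "opening": opening from 0.0 (shut) to 1.0 (fully open).
Only numpy, scipy, OpenCV 4.12 (cv2) and the standard library are available. Lean on these libraries where they do the work, as an engineer would, in place of code of your own. Each camera call takes 0.05 s, during which the arm holds its last target.

## Working session

There is one attempt and no reset: what is moved stays moved. The work goes in short steps, Python scripts to look and compute and a shell command to move; the robot and the scene stay as the last step left them, time stands still between calls to the robot, and variables do not carry over. Pictures are saved under pics/ and viewed, and the job is handed in when it is done.

```bash
ls; mkdir -p pics; python3 - <<'E'
from rig import *
import cv2,numpy as np
print(get_state())
for n in("scene","top"):
    p,d=camera(n); m=camera_model(n); print(n,np.round(m["intrinsics"],1).tolist(),np.round(m["T"],3).tolist())
    cv2.imwrite(f"pics/{n}0.png",p[:,:,::-1]); np.save(f"pics/{n}0.npy",d); 
E
```

```text
pics
{'clock': 0.0, 'joints': array([ 1.19041152e+00,  4.91544787e-01,  1.55949250e+00,  1.73133547e-05,
        1.09172562e+00, -1.05578194e-01]), 'joint_vel': array([ 8.22108471e-04, -9.58492910e-04,  8.00735066e-04,  4.78470909e-04,
       -8.01849537e-05,  4.33043117e-04]), 'joint_torque': array([ 9.26187095e-04, -6.18474340e+01, -2.61592126e+01, -6.85182385e-05,
        4.15960414e-03,  2.01254032e-06]), 'tool_pos': array([169.45283787, 601.28851216, 198.42212446]), 'orientation': array([-1.57195845e+00,  1.38593253e-04, -2.74814686e-01]), 'wrist_force': array([1.08666387, 0.1375744 , 0.11358095]), 'moment': array([ 0.01666443, -0.04076709, -0.00920709]), 'opening': 0.9960073329031757}
scene [[510.9, 0.0, 314.2], [0.0, 510.9, 197.1], [0.0, 0.0, 1.0]] [[-0.879, 0.322, -0.35, 977.945], [0.476, 0.605, -0.639, 906.171], [0.006, -0.728, -0.685, 939.815], [0.0, 0.0, 0.0, 1.0]]
top [[381.6, 0.0, 323.8], [0.0, 381.6, 198.0], [0.0, 0.0, 1.0]] [[-0.188, -0.954, 0.232, 397.865], [-0.982, 0.182, -0.046, 189.579], [0.002, -0.237, -0.972, 872.744], [0.0, 0.0, 0.0, 1.0]]
```

View pics/scene0.png

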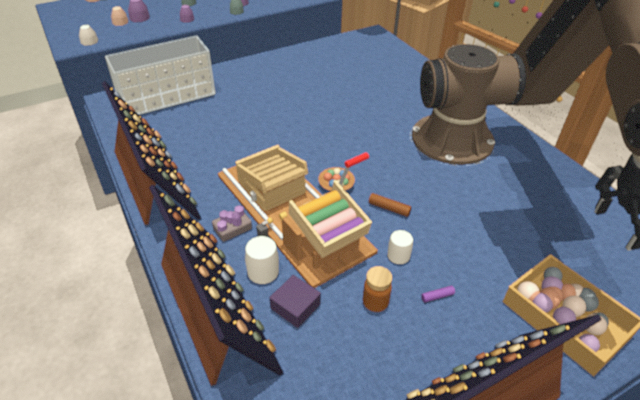

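View pics/top0.png

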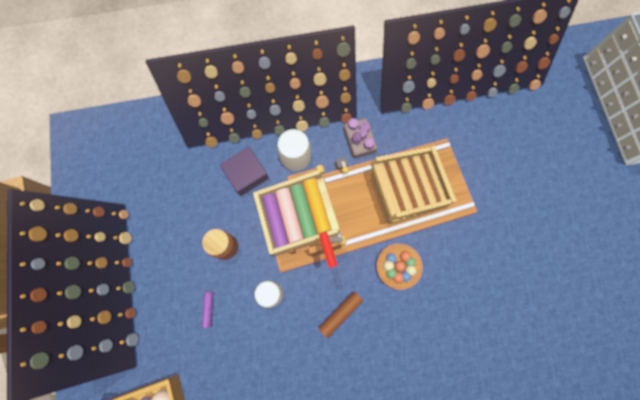

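The scene picture shows the rig at about (300,215), with the bin's stones at (320,212) and the rack at (272,178). In the top picture the bin is at (297,212), the rack at (413,185) and the red handle at (328,250).

Look-alikes in the top picture:
- Purple rods: (276,218) in the bin and a smaller one at (208,310). I choose the one in the bin.
- Green rod (302,210) and a brown one at (341,314). I choose the green.
- Red handle: the only one, at (328,250).

Next a close crop to check these.

```bash
python3 - <<'E'
import cv2
a=cv2.imread("pics/top0.png")[110:340,190:490]; b=cv2.imread("pics/scene0.png")[130:320,190:430]
cv2.imwrite("pics/c_top.png",cv2.resize(a,None,fx=2.6,fy=2.6,interpolation=cv2.INTER_CUBIC))
cv2.imwrite("pics/c_scene.png",cv2.resize(b,None,fx=3.1,fy=3.1,interpolation=cv2.INTER_CUBIC))
E
```

```text
(no output)
```

View pics/c_top.png

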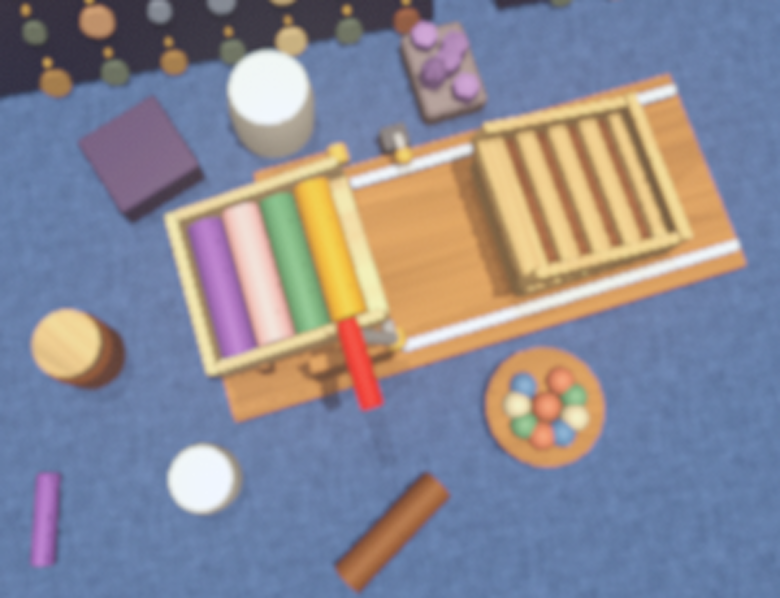

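View pics/c_scene.png

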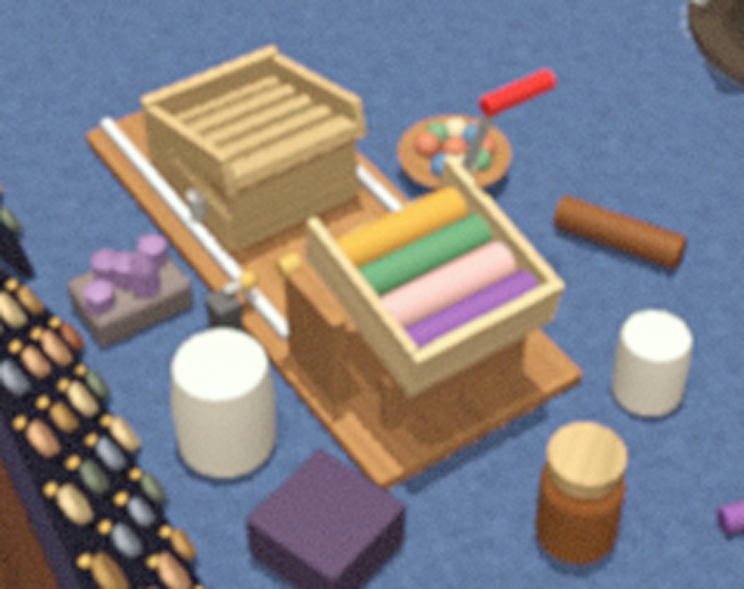

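```bash
cat > h.py <<'E'
from rig import *
import cv2,numpy as np
def ray(n,px):
    m=camera_model(n);T=np.array(m["T"]);K=np.array(m["intrinsics"])
    d=T[:3,:3]@np.linalg.inv(K)@np.array([px[0],px[1],1.]);return T[:3,3],d/np.linalg.norm(d)
def onz(n,px,z):
    o,d=ray(n,px);return o+d*(z-o[2])/d[2]
def tri(a,b):
    (o1,d1),(o2,d2)=ray("scene",a),ray("top",b)
    s=np.linalg.lstsq(np.c_[d1,-d2],o2-o1,rcond=None)[0]
    p,q=o1+s[0]*d1,o2+s[1]*d2;return (p+q)/2,np.linalg.norm(p-q)
def redends(img):
    h=cv2.cvtColor(img,cv2.COLOR_RGB2HSV)
    m=(((h[...,0]<6)|(h[...,0]>175))&(h[...,1]>190)&(h[...,2]>120)).astype(np.uint8)
    n,l,s,c=cv2.connectedComponentsWithStats(m);i=1+np.argmax(s[1:,4])
    yx=np.argwhere(l==i)[:,::-1].astype(float);mu=yx.mean(0);u=np.linalg.svd(yx-mu,full_matrices=False)[2][0]
    t=(yx-mu)@u;return mu,mu+u*t.min(),mu+u*t.max(),s[i,4]
E
python3 - <<'E'
from h import *
np.set_printoptions(precision=1,suppress=True)
s=cv2.imread("pics/scene0.png")[:,:,::-1];t=cv2.imread("pics/top0.png")[:,:,::-1]
a=redends(s);b=redends(t);print(a,b)
print("handle",tri(a[0],b[0]))
for i in(1,2):
  for j in(1,2): print(i,j,tri(a[i],b[j]))
for p in[(446.9,138.8),(476.5,211.9),(281.2,271.5)]:print("top",onz("top",p,14))
for p in[(217.4,173.5),(314.2,286.5),(376.5,251.6)]:print("scene",onz("scene",p,14))
d=lambda x,y:(190+x/2.6,110+y/2.6)
for nm,p,z in[("dish",d(545,405),36),("smalltower",d(205,480),64),("tower",d(270,88),88),("jar",d(66,345),90),("box",d(135,155),45)]:print(nm,onz("top",p,z))
# depth of rods, z
D=np.load("pics/top0.npy");K=np.array(camera_model("top")["intrinsics"]);T=np.array(camera_model("top")["T"])
for nm,p in[("purple",(222,288)),("pink",(258,272)),("green",(296,263)),("amber",(330,248)),("endboard",(660,170)),("rackhi",(500,210))]:
  x,y=d(*p);z=D[int(y),int(x)];c=np.linalg.inv(K)@[x,y,1]*z;print(nm,T[:3,:3]@c+T[:3,3])
E
```

```text
(array([356. , 160.3]), array([366.8, 155.6]), array([346.3, 164.6]), np.int32(69)) (array([325. , 249.3]), array([321.7, 239.1]), array([328.1, 259. ]), np.int32(24))
handle (array([467. , 172. , 216.8]), np.float64(3.9419263337537704))
1 1 (array([468.8, 185.7, 245.4]), np.float64(29.186657143138998))
1 2 (array([445.4, 173.2, 224.3]), np.float64(5.844268860058853))
2 1 (array([488.4, 172.1, 211.9]), np.float64(10.424634325715473))
2 2 (array([464.8, 159.5, 191.2]), np.float64(36.21925037349965))
top [ 691.8 -170.2   14. ]
top [ 505.2 -189.9   14. ]
top [456.4 272.5  14. ]
scene [ 696.1 -167.2   14. ]
scene [642.9 299.1  14. ]
scene [463.7 279.2  14. ]
dish [418.9  16.8  36. ]
smalltower [411.6 300.2  64. ]
tower [717.7 193.7  88. ]
jar [533.8 388.4  90. ]
box [695.7 320.4  45. ]
purple [549.4 257.4 122.2]
pink [555.4 227.9 127.5]
green [555.7 198.1 133.2]
amber [561.  170.7 139. ]
endboard [ 586.1 -110.4   88.6]
rackhi [575.   29.3  99.6]
```

```bash
python3 - <<'E'
from h import *
np.set_printoptions(precision=1,suppress=True)
im={n:cv2.imread(f"pics/{n}0.png")[:,:,::-1].copy() for n in("scene","top")}
H={n:cv2.cvtColor(im[n],cv2.COLOR_RGB2HSV) for n in im}
roi={"scene":(130,280,225,385),"top":(165,275,255,345)}
col={"red":((-6,7),150,100),"purple":((135,160),90,60),"pink":((-12,14),30,180),"green":((50,85),80,50),"amber":((18,30),190,180)}
C={}
for n in im:
  for k,((a,b),s,v) in col.items():
    r=roi[n];h=H[n][r[0]:r[1],r[2]:r[3]].astype(int);hh=np.where(h[...,0]>b,h[...,0]-180,h[...,0])
    m=((hh>=a)&(hh<=b)&(h[...,1]>s)&(h[...,2]>v)).astype(np.uint8)
    if k=="pink": m&=(h[...,1]<110).astype(np.uint8)
    nn,l,st,c=cv2.connectedComponentsWithStats(m);i=1+np.argmax(st[1:,4])
    pts=np.argwhere(l==i)[:,::-1].astype(np.float32)+[r[2],r[0]]
    R=cv2.minAreaRect(pts.astype(np.float32));bx=cv2.boxPoints(R)
    e=[np.linalg.norm(bx[i]-bx[(i+1)%4]) for i in range(2)]
    q=(bx[0]+bx[3])/2,(bx[1]+bx[2])/2
    if e[0]<e[1]: q=(bx[0]+bx[1])/2,(bx[2]+bx[3])/2
    C[n,k]=(np.array(R[0]),q);print(n,k,len(pts),np.array(R[0]),np.array(q).ravel(),np.array(R[1]))
for k in col:
  S=sorted(C["scene",k][1],key=lambda p:-p[0]);Tt=sorted(C["top",k][1],key=lambda p:-p[1])
  print(k,"mid",tri(C["scene",k][0],C["top",k][0]),"near",tri(S[0],Tt[0]),"far",tri(S[1],Tt[1]))
E
```

```text
scene red 145 [356.5 159.5] [345.2 164.5 367.8 154.4] [ 5.9 24.7]
scene purple 247 [341.9 228.8] [322.7 238.4 361.1 219.2] [ 5.8 42.9]
scene pink 533 [334.7 220.9] [318.  234.7 351.4 207. ] [20.2 43.4]
scene green 316 [327.  211.5] [308.6 220.3 345.3 202.6] [ 9.5 40.8]Traceback (most recent call last):
  File "<stdin>", line 13, in <module>
    return _wrapfunc(a, 'argmax', axis=axis, out=out, **kwds)
    return bound(*args, **kwds)
ValueError: attempt to get argmax of an empty sequence
```

```bash
cat > rods.py <<'E'
from h import *
roi={"scene":(130,280,225,385),"top":(130,290,255,470)}
col={"red":((-6,7),150,100),"purple":((135,160),90,60),"green":((50,85),80,50),"amber":((17,30),205,140)}
def meas(im):
  C={}
  for n in im:
   for k,((a,b),s,v) in col.items():
    r=roi[n];h=cv2.cvtColor(im[n],cv2.COLOR_RGB2HSV)[r[0]:r[1],r[2]:r[3]].astype(int);hh=np.where(h[...,0]>b,h[...,0]-180,h[...,0])
    m=((hh>=a)&(hh<=b)&(h[...,1]>s)&(h[...,2]>v)).astype(np.uint8)
    nn,l,st,c=cv2.connectedComponentsWithStats(m);i=1+np.argmax(st[1:,4])
    pts=np.argwhere(l==i)[:,::-1].astype(np.float32)+[r[2],r[0]]
    R=cv2.minAreaRect(pts.astype(np.float32));bx=cv2.boxPoints(R)
    e=[np.linalg.norm(bx[i]-bx[(i+1)%4]) for i in range(2)]
    q=(bx[0]+bx[3])/2,(bx[1]+bx[2])/2
    if e[0]<e[1]: q=(bx[0]+bx[1])/2,(bx[2]+bx[3])/2
    C[n,k]=(np.array(R[0]),q);print(n,k,len(pts),np.array(R[0]),np.array(q).ravel(),np.array(R[1]))
  for k in col:
   S=sorted(C["scene",k][1],key=lambda p:-p[0]);Tt=sorted(C["top",k][1],key=lambda p:-p[1])
   print(k,"mid",tri(C["scene",k][0],C["top",k][0]),"near",tri(S[0],Tt[0]),"far",tri(S[1],Tt[1]))
E
python3 - <<'E'
from rods import *
np.set_printoptions(precision=1,suppress=True)
meas({n:cv2.imread(f"pics/{n}0.png")[:,:,::-1].copy() for n in("scene","top")})
E
```

```text
scene red 145 [356.5 159.5] [345.2 164.5 367.8 154.4] [ 5.9 24.7]
scene purple 247 [341.9 228.8] [322.7 238.4 361.1 219.2] [ 5.8 42.9]
scene green 316 [327.  211.5] [308.6 220.3 345.3 202.6] [ 9.5 40.8]Traceback (most recent call last):
  File "<stdin>", line 3, in <module>
  File "rods.py", line 10, in meas
    nn,l,st,c=cv2.connectedComponentsWithStats(m);i=1+np.argmax(st[1:,4])
                                                      ~~~~~~~~~^^^^^^^^^^
    return _wrapfunc(a, 'argmax', axis=axis, out=out, **kwds)
    return bound(*args, **kwds)
ValueError: attempt to get argmax of an empty sequence
```

```bash
python3 - <<'E'
from h import *
s=cv2.imread("pics/scene0.png");h=cv2.cvtColor(s,cv2.COLOR_BGR2HSV);print(h[202,319],h[203,325],h[204,314])
t=cv2.imread("pics/top0.png");h=cv2.cvtColor(t,cv2.COLOR_BGR2HSV);print(h[205,317],h[249,327],h[253,329])
E
sed -i 's/((17,30),205,140)/((14,30),170,140)/' rods.py
python3 - <<'E'
from rods import *
np.set_printoptions(precision=1,suppress=True)
meas({n:cv2.imread(f"pics/{n}0.png")[:,:,::-1].copy() for n in("scene","top")})
E
```

```text
[ 22 157 250] [ 20 171 234] [ 22 163 249]
[ 24 167 243] [  2 183 243] [  2 180 243]
scene red 145 [356.5 159.5] [345.2 164.5 367.8 154.4] [ 5.9 24.7]
scene purple 247 [341.9 228.8] [322.7 238.4 361.1 219.2] [ 5.8 42.9]
scene green 316 [327.  211.5] [308.6 220.3 345.3 202.6] [ 9.5 40.8]
scene amber 79 [321.5 205.8] [303.7 212.8 339.3 198.8] [ 3.9 38.3]
top red 304 [327.9 249.2] [321.7 233.1 334.1 265.3] [34.5 10.4]
top purple 537 [274.8 219.6] [268.1 195.3 281.5 244. ] [50.6 12.1]Traceback (most recent call last):
  File "<stdin>", line 3, in <module>
  File "rods.py", line 10, in meas
    nn,l,st,c=cv2.connectedComponentsWithStats(m);i=1+np.argmax(st[1:,4])
                                                      ~~~~~~~~~^^^^^^^^^^
    return _wrapfunc(a, 'argmax', axis=axis, out=out, **kwds)
    return bound(*args, **kwds)
ValueError: attempt to get argmax of an empty sequence
```

```bash
sed -i 's/((14,30),170,140)/((14,30),148,140)/; s/((50,85),80,50)/((45,90),60,50)/' rods.py
python3 - <<'E'
from rods import *
np.set_printoptions(precision=1,suppress=True)
meas({n:cv2.imread(f"pics/{n}0.png")[:,:,::-1].copy() for n in("scene","top")})
R=lambda a:np.array([[np.cos(a),-np.sin(a)],[np.sin(a),np.cos(a)]])
for e in((321.7,233.1),(327.9,249.2),(334.1,265.3)): print("top red @215",onz("top",e,222))
for e in((345.2,164.5),(356.5,159.5),(367.8,154.4)): print("scene red",onz("scene",e,217))
E
```

```text
scene red 145 [356.5 159.5] [345.2 164.5 367.8 154.4] [ 5.9 24.7]
scene purple 247 [341.9 228.8] [322.7 238.4 361.1 219.2] [ 5.8 42.9]
scene green 424 [327.1 211.2] [307.9 220.8 346.3 201.6] [10.3 42.9]
scene amber 418 [319.7 202.4] [300.9 211.2 338.4 193.7] [11.  41.3]
top red 304 [327.9 249.2] [321.7 233.1 334.1 265.3] [34.5 10.4]
top purple 537 [274.8 219.6] [268.1 195.3 281.5 244. ] [50.6 12.1]
top green 663 [302.7 210.2] [295.3 184.6 310.1 235.7] [53.2 12.6]
top amber 717 [316.1 205.3] [308.1 179.  324.  231.6] [55.  13.3]
red mid (array([465. , 168. , 216.1]), np.float64(0.8486116141862514)) near (array([434.7, 164.1, 216.8]), np.float64(2.948606008000702)) far (array([495.4, 172.4, 216.1]), np.float64(3.7318682238212078))
purple mid (array([552.5, 258.6, 118.3]), np.float64(0.3465012390243635)) near (array([500.8, 253.8, 119.5]), np.float64(2.2814867006367323)) far (array([604.4, 264.2, 119.4]), np.float64(0.928991262318509))
green mid (array([558.7, 200.9, 125.6]), np.float64(2.5174393575696024)) near (array([505.2, 195.7, 127.1]), np.float64(2.766160790480741)) far (array([612.4, 207.1, 126.7]), np.float64(4.9003558063763695))
amber mid (array([562.4, 172.8, 131. ]), np.float64(2.333296446376542)) near (array([508.4, 166.7, 129.4]), np.float64(0.9631244757999595)) far (array([616.3, 180. , 135.2]), np.float64(6.193181701080262))
top red @215 [493.1 173.7 222. ]
top red @215 [464.1 168.5 222. ]
top red @215 [435.6 163.4 222. ]
scene red [497.4 172.  217. ]
scene red [466.  168.8 217. ]
scene red [433.6 165.3 217. ]
```

The closer measurement agrees with the text:
- **Handle:** middle of the bar at about (465,168,216).
- **Stand:** origin about (566.5,141), yaw about 0.108. The board centre and the rods' middles lie on that lane line to within about 1.5 mm.

Next I measure the rack's end board and work out the first move.

```bash
cat >> h.py <<'E'
from scipy.spatial.transform import Rotation as Ro
O=np.array([566.5,141.,0]);YAW=0.108
RS=Ro.from_euler('z',YAW).as_matrix()
def w(l): return O+RS@np.array(l,float)
def loc(p): return RS.T@(np.array(p)-O)
def go(l,yaw=YAW):
    s=get_state();R0=Ro.from_euler('xyz',s["orientation"]);
    R1=Ro.from_euler('xyz',[-np.pi/2,0,yaw]);t=w(l)
    print(l,"shift cm",np.round(R0.inv().apply(t-s["tool_pos"])/10,2),"rot deg",np.round((R0.inv()*R1).as_rotvec(degrees=True),2))
E
python3 - <<'E'
from h import *
np.set_printoptions(precision=1,suppress=True)
import rig;print([ (k,getattr(rig,k)) for k in dir(rig) if 'hold' in k.lower()])
d=lambda x,y:(190+x/2.6,110+y/2.6);e=lambda x,y:(190+x/3.1,130+y/3.1)
for nm,a,b in[("far low corner",e(145,100),d(640,97)),("near low corner",e(275,50),d(690,238))]:
    p,r=tri(a,b);print(nm,p,r,loc(p))
for p in d(640,97),d(690,238):print(loc(onz("top",p,86)))
s=get_state();print(loc(s["tool_pos"]))
go([0,170,330]);go([0,-315,330]);go([0,-315,60])
E
```

```text
[('hold_point_z', 18.700000000000003)]
far low corner [ 654.3 -114.3   77.1] 1.980951837082325 [  59.8 -263.2   77.1]
near low corner [ 526.8 -122.6   79. ] 1.36935042437696 [ -67.9 -257.8   79. ]
[  58.  -260.4   86. ]
[ -68.3 -255.5   86. ]
[-345.1  500.5  198.5]
[0, 170, 330] shift cm [ 44.4 -13.1 -17.8] rot deg [  0.1 -21.9  -0. ]
[0, -315, 330] shift cm [ 62.5 -13.1 -62.8] rot deg [  0.1 -21.9  -0. ]
[0, -315, 60] shift cm [ 62.5  13.9 -62.7] rot deg [  0.1 -21.9  -0. ]
```

```bash
python3 -m creep '[{"xyz":[10,-13,-3],"delta_rot":[0,-8,0],"hand":0},{"xyz":[16,-13,-5],"delta_rot":[0,-15,0],"hand":0},{"xyz":[22,-13,-8],"delta_rot":[0,-22,0],"hand":0},{"xyz":[28,-13,-11],"delta_rot":[0,-22,0],"hand":0},{"xyz":[34,-13,-14],"delta_rot":[0,-22,0],"hand":0},{"xyz":[39,-13,-17],"delta_rot":[0,-22,0],"hand":0},{"xyz":[44,-13,-21],"delta_rot":[0,-22,0],"hand":0},{"xyz":[47,-13,-26],"delta_rot":[0,-22,0],"hand":0},{"xyz":[50,-13,-31],"delta_rot":[0,-22,0],"hand":0},{"xyz":[52,-13,-36],"delta_rot":[0,-22,0],"hand":0},{"xyz":[54,-13,-41],"delta_rot":[0,-22,0],"hand":0},{"xyz":[56,-13,-46],"delta_rot":[0,-22,0],"hand":0}]'; python3 -c "
from h import *
go([0,-315,330]);go([0,-315,55])"
```

```text
clock: 1.6
tool_pos: [576.2, 52.0, 328.4]
orientation: [-1.572, 0.001, 0.109]
wrist_force: [0.5, 0.1, 0.1]
opening: 0.001
[0, -315, 330] shift cm [ -0.03  -0.14 -22.55] rot deg [ 0.05  0.07 -0.06]
[0, -315, 55] shift cm [ -0.    27.36 -22.53] rot deg [ 0.05  0.07 -0.06]
```

```bash
python3 -m creep '[{"xyz":[0,0,-6],"delta_rot":[0,0,0],"hand":0},{"xyz":[0,0,-12],"delta_rot":[0,0,0],"hand":0},{"xyz":[0,0,-18],"delta_rot":[0,0,0],"hand":0},{"xyz":[0,0,-22.5],"delta_rot":[0,0,0],"hand":0},{"xyz":[0,5,-22.5],"delta_rot":[0,0,0],"hand":0},{"xyz":[0,10,-22.5],"delta_rot":[0,0,0],"hand":0},{"xyz":[0,15,-22.5],"delta_rot":[0,0,0],"hand":0},{"xyz":[0,20,-22.5],"delta_rot":[0,0,0],"hand":0},{"xyz":[0,24,-22.5],"delta_rot":[0,0,0],"hand":0},{"xyz":[0,27,-22.5],"delta_rot":[0,0,0],"hand":0},{"xyz":[0,27.3,-22.5],"delta_rot":[0,0,0],"hand":0}]'; python3 - <<'E'
from h import *
for n in("scene","top"):
    p,d=camera(n); cv2.imwrite(f"pics/{n}1.png",p[:,:,::-1])
s=get_state();print(loc(s["tool_pos"]),s["wrist_force"])
a=cv2.imread("pics/top1.png")[90:270,300:520];b=cv2.imread("pics/scene1.png")[60:240,180:400]
cv2.imwrite("pics/c1.png",np.hstack([cv2.resize(a,(396,324)),cv2.resize(b,(396,324))]))
E
```

```text
clock: 2.98
tool_pos: [599.4, -171.5, 53.5]
orientation: [-1.57, 0.005, 0.109]
wrist_force: [0.0, 0.5, -0.3]
opening: 0.001
[ 1.99132055e-01 -3.14781150e+02  5.58556188e+01] [0.74774553 0.37503657 0.79000997]
```

View pics/c1.png

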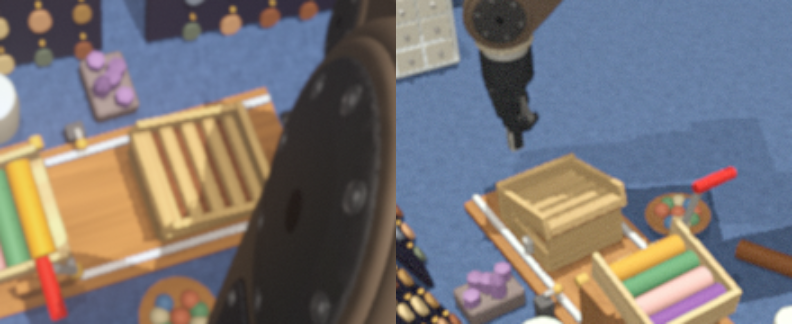

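The crop shows the closed fingers at about (515,140) in its right half, standing clear behind the rack's low end board. I push now.

```bash
python3 -m creep '[{"xyz":[0,0,1.5],"delta_rot":[0,0,0],"hand":0},{"xyz":[0,0,2.7],"delta_rot":[0,0,0],"hand":0},{"xyz":[0,0,3.3],"delta_rot":[0,0,0],"hand":0},{"xyz":[0,0,3.8],"delta_rot":[0,0,0],"hand":0},{"xyz":[0,0,4.4],"delta_rot":[0,0,0],"hand":0},{"xyz":[0,0,5.0],"delta_rot":[0,0,0],"hand":0},{"xyz":[0,0,5.6],"delta_rot":[0,0,0],"hand":0},{"xyz":[0,0,6.3],"delta_rot":[0,0,0],"hand":0},{"xyz":[0,0,7.0],"delta_rot":[0,0,0],"hand":0},{"xyz":[0,0,7.7],"delta_rot":[0,0,0],"hand":0},{"xyz":[0,0,8.4],"delta_rot":[0,0,0],"hand":0},{"xyz":[0,0,9.1],"delta_rot":[0,0,0],"hand":0}]';  python3 -m creep '[{"xyz":[0,0,0.7],"delta_rot":[0,0,0],"hand":0},{"xyz":[0,0,1.4],"delta_rot":[0,0,0],"hand":0},{"xyz":[0,0,2.0],"delta_rot":[0,0,0],"hand":0},{"xyz":[0,0,2.6],"delta_rot":[0,0,0],"hand":0},{"xyz":[0,0,3.1],"delta_rot":[0,0,0],"hand":0},{"xyz":[0,0,3.5],"delta_rot":[0,0,0],"hand":0},{"xyz":[0,0,3.9],"delta_rot":[0,0,0],"hand":0},{"xyz":[0,0,4.3],"delta_rot":[0,0,0],"hand":0}]'; python3 -c "
from h import *
s=get_state();print(loc(s['tool_pos']),RS.T@s['wrist_force'])"
```

```text
clock: 4.58
tool_pos: [590.7, -81.0, 55.8]
orientation: [-1.571, 0.001, 0.109]
wrist_force: [0.8, 0.5, 0.3]
opening: 0.001
clock: 5.58
tool_pos: [586.0, -38.1, 55.8]
orientation: [-1.572, 0.001, 0.109]
wrist_force: [-0.4, 0.0, 0.4]
opening: 0.0
[ 5.37104920e-02 -1.80124290e+02  5.57815841e+01] [-0.36683299  0.04174833  0.41064488]
```

```bash
python3 - <<'E'
from h import *
for n in("scene","top"):
    p,d=camera(n); cv2.imwrite(f"pics/{n}2.png",p[:,:,::-1])
a=cv2.imread("pics/top2.png")[90:270,250:470];b=cv2.imread("pics/scene2.png")[60:240,180:400]
cv2.imwrite("pics/c2.png",np.hstack([cv2.resize(a,(396,324)),cv2.resize(b,(396,324))]))
E
```

```text
(no output)
```

View pics/c2.png

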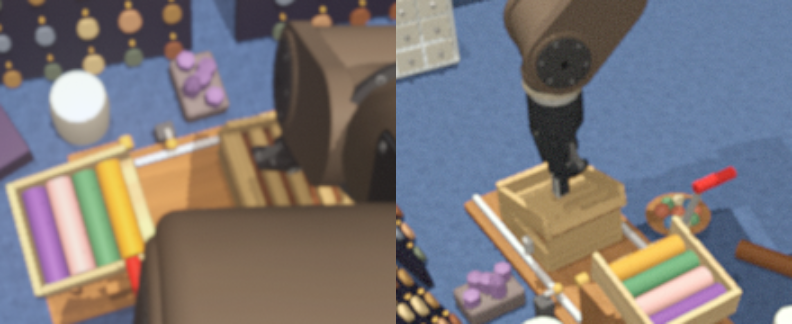

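```bash
python3 - <<'E'
from h import *
np.set_printoptions(precision=1,suppress=True)
for px in((246,141),(271,167)):
  for z in(54,80,100,120):print(px,z,onz("scene",px,z),loc(onz("scene",px,z)))
def proj(n,p):
  m=camera_model(n);T=np.linalg.inv(m["T"]);c=T@[*p,1];k=np.array(m["intrinsics"])@c[:3];return k[:2]/k[2]
for p in([600.4,-171.5,54],[586,-38,55.8]):print(p,proj("scene",p),proj("top",p))
b=cv2.imread("pics/scene2.png")[100:230,210:370];cv2.imwrite("pics/c2b.png",cv2.resize(b,None,fx=5,fy=4.5,interpolation=cv2.INTER_CUBIC))
s=get_state();print(s["joints"],s["tool_pos"],s["wrist_force"])
E
```

```text
(246, 141) 54 [ 585.6 -217.2   54. ] [ -19.6 -358.2   54. ]
(246, 141) 80 [ 597.1 -184.3   80. ] [  -4.6 -326.7   80. ]
(246, 141) 100 [ 606.  -158.9  100. ] [   6.9 -302.4  100. ]
(246, 141) 120 [ 614.8 -133.5  120. ] [  18.4 -278.1  120. ]
(271, 167) 54 [571.3 -78.5  54. ] [ -18.9 -218.7   54. ]
(271, 167) 80 [583.2 -49.6  80. ] [  -3.9 -191.3   80. ]
(271, 167) 100 [592.4 -27.4 100. ] [   7.6 -170.2  100. ]
(271, 167) 120 [601.6  -5.1 120. ] [  19.2 -149.1  120. ]
[600.4, -171.5, 54] [247.5 151.3] [463.7 169.1]
[586, -38, 55.8] [272.4 176.9] [407.8 185.6]
[-0.2  0.6  1.8 -0.   0.7 -1.9] [585.9 -37.9  55.8] [0.8 0.4 0.3]
```

View pics/c2b.png

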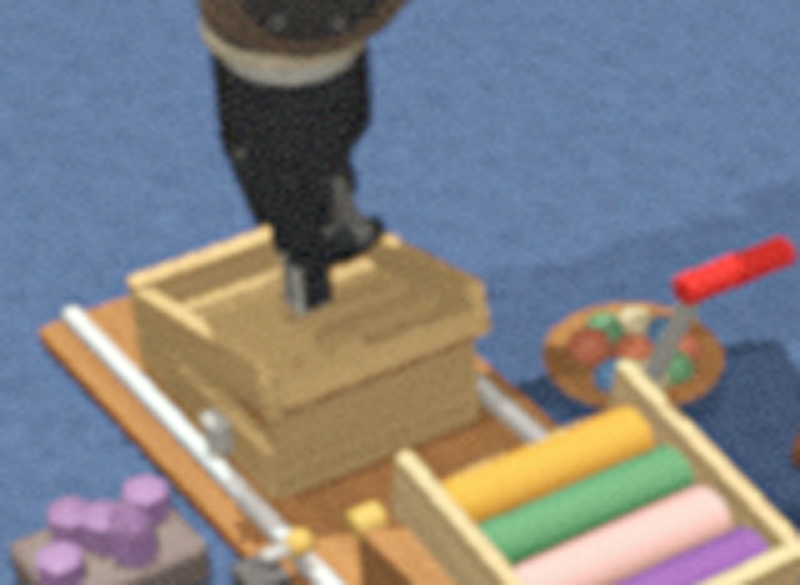

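```bash
python3 - <<'E'
from h import *
np.set_printoptions(precision=1,suppress=True)
m=camera_model("scene");K=np.array(m["intrinsics"]);T=np.array(m["T"])
p,D=camera("scene");t,_=camera("top")
for y in range(150,176,2):
  for x in(269,272,274):
    z=D[y,x];c=T[:3,:3]@(np.linalg.inv(K)@[x,y,1]*z)+T[:3,3];print((x,y),c,loc(c),p[y,x],end=" | ")
  print()
cv2.imwrite("pics/c2t.png",cv2.resize(t[130:230,340:460],None,fx=5,fy=5,interpolation=cv2.INTER_CUBIC)[:,:,::-1])
E
```

```text
(269, 150) [597.5 -20.5 161.6] [  13.5 -163.9  161.6] [54 53 52] | (272, 150) [589.8 -19.9 159.1] [   5.8 -162.5  159.1] [43 45 43] | (274, 150) [582.9 -23.6 154. ] [  -1.4 -165.4  154. ] [46 49 48] | 
(269, 152) [599.1 -17.6 157.8] [  15.3 -161.2  157.8] [45 47 45] | (272, 152) [589.8 -20.7 152.3] [   5.7 -163.3  152.3] [42 43 43] | (274, 152) [579.2 -33.  139.9] [  -6.1 -174.3  139.9] [53 53 54] | 
(269, 154) [596.4 -25.1 145.3] [  11.8 -168.4  145.3] [47 43 49] | (272, 154) [586.6 -29.2 138.8] [   1.6 -171.4  138.8] [41 44 43] | (274, 154) [592.9  -1.6 160.5] [  10.9 -144.6  160.5] [42 43 42] | 
(269, 156) [596.4 -25.9 138.4] [  11.7 -169.2  138.4] [34 32 37] | (272, 156) [596.1  -7.4 151.4] [  13.4 -150.7  151.4] [39 42 43] | (274, 156) [592.3  -3.6 152.6] [  10.1 -146.5  152.6] [36 39 35] | 
(269, 158) [596.8 -25.9 132.2] [  12.1 -169.1  132.2] [48 45 47] | (272, 158) [595.9  -8.7 144.1] [  13.1 -152.   144.1] [44 45 44] | (274, 158) [593.8  -1.  148.7] [  11.8 -144.1  148.7] [34 34 41] | 
(269, 160) [596.7 -27.  124.9] [  11.9 -170.3  124.9] [117 117 108] | (272, 160) [596.1  -
[... 866 characters left out ...]
 (274, 168) [584.9 -25.9  94.8] [   0.3 -167.9   94.8] [131 113  83] | 
(269, 170) [977.9 906.2 939.8] [491.5 716.4 939.8] [150 130  94] | (272, 170) [586.2 -37.   80.3] [   0.4 -179.1   80.3] [156 130  90] | (274, 170) [581.7 -34.3  80.6] [  -3.7 -175.9   80.6] [163 131  90] | 
(269, 172) [595.3 -36.3  77.6] [   9.5 -179.4   77.6] [166 138  93] | (272, 172) [587.9 -33.9  76.5] [   2.4 -176.2   76.5] [163 135  91] | (274, 172) [583.2 -31.5  76.4] [  -2.  -173.3   76.4] [152 127  85] | 
(269, 174) [596.6 -33.9  73.1] [  11.1 -177.2   73.1] [172 141  95] | (272, 174) [593.9 -20.3  82.3] [   9.8 -163.3   82.3] [169 138  96] | (274, 174) [592.5 -10.4  89.3] [   9.5 -153.3   89.3] [146 120  80] |
```

View pics/c2t.png

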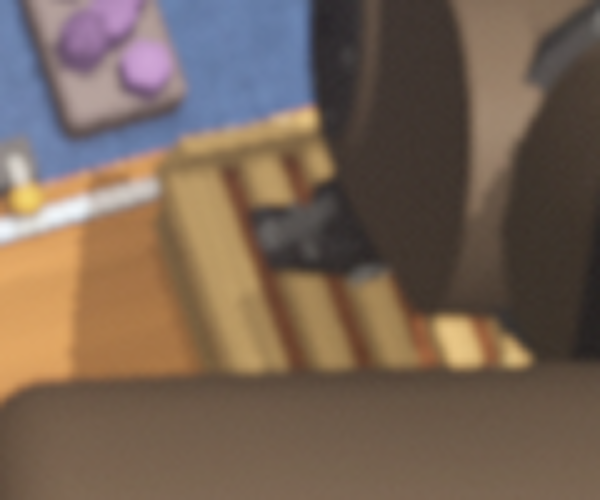

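The close crops show the fingertip at scene (272,168), with a depth reading of z about 92 to 95, while the reported TCP z is 56. So the visible fingers end about 37 mm short of the reported TCP. They passed over the 86 mm board, which fits the zero force and the unmoved rack. I'll back out along the same path and check that offset before pushing lower.

```bash
python3 -m creep '[{"xyz":[0,-2,0],"delta_rot":[0,0,0],"hand":0},{"xyz":[0,-2,-4],"delta_rot":[0,0,0],"hand":0},{"xyz":[0,-2,-8],"delta_rot":[0,0,0],"hand":0},{"xyz":[0,-2,-12],"delta_rot":[0,0,0],"hand":0},{"xyz":[0,-2,-14.5],"delta_rot":[0,0,0],"hand":0},{"xyz":[0,0,-14.5],"delta_rot":[0,0,0],"hand":0},{"xyz":[0,1.5,-14.5],"delta_rot":[0,0,0],"hand":0},{"xyz":[0,1.5,-14.5],"delta_rot":[0,0,0],"hand":0}]'; python3 - <<'E'
from h import *
np.set_printoptions(precision=1,suppress=True)
m=camera_model("scene");K=np.array(m["intrinsics"]);T=np.array(m["T"])
p,D=camera("scene");s=get_state();print(s["tool_pos"],loc(s["tool_pos"]),s["wrist_force"])
y0,x0=60,200;b=p[y0:y0+130,x0:x0+140];cv2.imwrite("pics/c3.png",cv2.resize(b,None,fx=5,fy=4.5,interpolation=cv2.INTER_CUBIC)[:,:,::-1])
v,u=np.mgrid[0:400,0:640];X=(np.stack([u,v,np.ones_like(u)],-1)@np.linalg.inv(K).T*D[...,None])@T[:3,:3].T+T[:3,3]
d=X-s["tool_pos"];msk=(np.hypot(d[...,0],d[...,1])<22)&(D>0)&(p.max(-1)<110)
print("lowest z quantiles",np.percentile(X[msk][:,2],[0,2,5,10]),msk.sum())
E
```

```text
clock: 6.78
tool_pos: [601.2, -181.7, 39.7]
orientation: [-1.57, 0.003, 0.11]
wrist_force: [-0.8, 0.5, 0.3]
opening: 0.002
[ 601.7 -181.9   40.6] [   0.2 -324.8   40.6] [ 0.1 -0.2 -0.5]
lowest z quantiles [82.4 84.3 86.4 94. ] 182
```

View pics/c3.png

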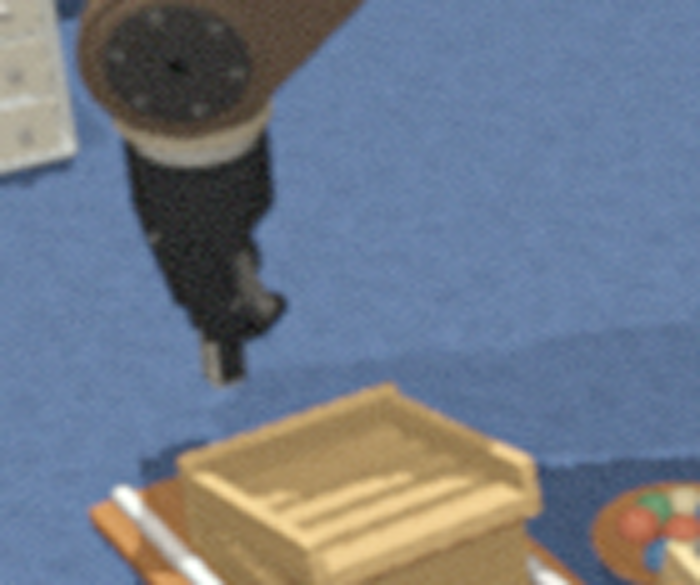

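The tip is at scene (245,144), again about 38 to 40 mm above the reported TCP. I'll lower it so the real tip is near 55 mm (reported about 16), then check.

```bash
python3 -m creep '[{"xyz":[0,0.8,0],"delta_rot":[0,0,0],"hand":0},{"xyz":[0,1.6,0],"delta_rot":[0,0,0],"hand":0},{"xyz":[0,2.4,0],"delta_rot":[0,0,0],"hand":0},{"xyz":[0,2.5,0],"delta_rot":[0,0,0],"hand":0}]'; python3 - <<'E'
from h import *
np.set_printoptions(precision=1,suppress=True)
m=camera_model("scene");K=np.array(m["intrinsics"]);T=np.array(m["T"])
p,D=camera("scene");s=get_state();print(s["tool_pos"],loc(s["tool_pos"]),s["wrist_force"])
y0,x0=60,200;b=p[y0:y0+130,x0:x0+140];cv2.imwrite("pics/c4.png",cv2.resize(b,None,fx=5,fy=4.5,interpolation=cv2.INTER_CUBIC)[:,:,::-1])
v,u=np.mgrid[0:400,0:640];X=(np.stack([u,v,np.ones_like(u)],-1)@np.linalg.inv(K).T*D[...,None])@T[:3,:3].T+T[:3,3]
d=X-s["tool_pos"];msk=(np.hypot(d[...,0],d[...,1])<22)&(D>0)&(p.max(-1)<110)
print("lowest z quantiles",np.percentile(X[msk][:,2],[0,2,5,10]),msk.sum())
E
```

```text
clock: 7.32
tool_pos: [601.3, -181.7, 14.8]
orientation: [-1.57, 0.003, 0.11]
wrist_force: [-0.2, 1.3, 0.3]
opening: -0.006
[ 601.5 -181.8   15.1] [  -0.  -324.7   15.1] [ 0.5  0.5 -0. ]
lowest z quantiles [54.8 57.2 60.5 68. ] 163
```

View pics/c4.png

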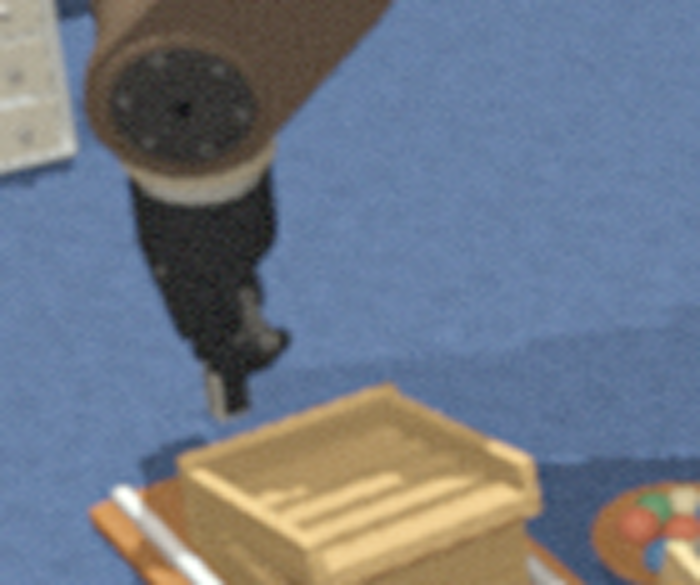

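The tip is now at scene (246,151), z about 55, outside the end board. I push in steps.

```bash
python3 -m creep '[{"xyz":[0,0,1.5],"delta_rot":[0,0,0],"hand":0},{"xyz":[0,0,3.0],"delta_rot":[0,0,0],"hand":0},{"xyz":[0,0,4.0],"delta_rot":[0,0,0],"hand":0},{"xyz":[0,0,4.5],"delta_rot":[0,0,0],"hand":0},{"xyz":[0,0,5.0],"delta_rot":[0,0,0],"hand":0},{"xyz":[0,0,5.5],"delta_rot":[0,0,0],"hand":0},{"xyz":[0,0,6.0],"delta_rot":[0,0,0],"hand":0},{"xyz":[0,0,6.6],"delta_rot":[0,0,0],"hand":0},{"xyz":[0,0,7.2],"delta_rot":[0,0,0],"hand":0}]';  python3 -c "
from h import *
s=get_state();print(loc(s['tool_pos']),RS.T@s['wrist_force'])"
```

```text
clock: 8.5
tool_pos: [594.2, -111.2, 15.6]
orientation: [-1.572, 0.001, 0.109]
wrist_force: [-0.0, -8.0, 2.6]
opening: -0.001
[   0.3429315  -253.76178121   15.55119302] [-0.86740839 -7.9149075   2.59017993]
```

Contact, at about 8 N of drag. I continue.

```bash
python3 -m creep '[{"xyz":[0,0,0.6],"delta_rot":[0,0,0],"hand":0},{"xyz":[0,0,1.2],"delta_rot":[0,0,0],"hand":0},{"xyz":[0,0,1.8],"delta_rot":[0,0,0],"hand":0},{"xyz":[0,0,2.4],"delta_rot":[0,0,0],"hand":0},{"xyz":[0,0,3.0],"delta_rot":[0,0,0],"hand":0},{"xyz":[0,0,3.6],"delta_rot":[0,0,0],"hand":0},{"xyz":[0,0,4.2],"delta_rot":[0,0,0],"hand":0},{"xyz":[0,0,4.8],"delta_rot":[0,0,0],"hand":0},{"xyz":[0,0,5.4],"delta_rot":[0,0,0],"hand":0},{"xyz":[0,0,6.0],"delta_rot":[0,0,0],"hand":0},{"xyz":[0,0,6.5],"delta_rot":[0,0,0],"hand":0},{"xyz":[0,0,7.0],"delta_rot":[0,0,0],"hand":0}]';  python3 -m creep '[{"xyz":[0,0,0.3],"delta_rot":[0,0,0],"hand":0},{"xyz":[0,0,0.6],"delta_rot":[0,0,0],"hand":0},{"xyz":[0,0,0.8],"delta_rot":[0,0,0],"hand":0},{"xyz":[0,0,1.0],"delta_rot":[0,0,0],"hand":0}]';python3 -c "
from h import *
s=get_state();print(loc(s['tool_pos']),RS.T@s['wrist_force'])"
```

```text
clock: 10.0
tool_pos: [587.2, -42.5, 15.9]
orientation: [-1.573, -0.001, 0.109]
wrist_force: [1.2, -6.2, 2.4]
opening: 0.001
clock: 10.5
tool_pos: [586.5, -34.5, 16.1]
orientation: [-1.575, -0.001, 0.109]
wrist_force: [-1.9, -16.7, 0.6]
opening: -0.002
[   0.9499357  -176.60534722   16.08659443] [ -3.6805015  -16.39721307   0.64151114]
```

```bash
python3 -m creep '[{"xyz":[0,0,0.3],"delta_rot":[0,0,0],"hand":0},{"xyz":[0,0,0.6],"delta_rot":[0,0,0],"hand":0},{"xyz":[0,0,0.9],"delta_rot":[0,0,0],"hand":0},{"xyz":[0,0,1.1],"delta_rot":[0,0,0],"hand":0}]';python3 -c "
from h import *
s=get_state();print(loc(s['tool_pos']),RS.T@s['wrist_force'])"
```

```text
clock: 11.0
tool_pos: [585.4, -24.7, 16.1]
orientation: [-1.576, -0.001, 0.108]
wrist_force: [-0.3, -7.6, 0.9]
opening: 0.004
[   0.95406296 -166.76101109   16.1051409 ] [-1.07926563 -7.54010018  0.94068426]
```

```bash
python3 -m creep '[{"xyz":[0,0,0.3],"delta_rot":[0,0,0],"hand":0},{"xyz":[0,0,0.6],"delta_rot":[0,0,0],"hand":0}]';python3 -c "
from h import *
s=get_state();print(loc(s['tool_pos']),RS.T@s['wrist_force'])"
```

```text
clock: 11.25
tool_pos: [585.0, -20.2, 16.2]
orientation: [-1.578, -0.002, 0.108]
wrist_force: [-1.9, -32.5, -1.3]
opening: -0.001
[   1.05189472 -162.26627326   16.1784751 ] [ -5.40563455 -32.0805604   -1.34347684]
```

Force rose to 32 N at local y −162, against −163 expected at home, so this is the hard stop. I hold briefly, then back off and look.

```bash
python3 -m creep '[{"xyz":[0,0,0.2],"delta_rot":[0,0,0],"hand":0},{"xyz":[0,0,0.2],"delta_rot":[0,0,0],"hand":0},{"xyz":[0,0,-1],"delta_rot":[0,0,0],"hand":0},{"xyz":[0,0,-3],"delta_rot":[0,0,0],"hand":0},{"xyz":[0,0,-5],"delta_rot":[0,0,0],"hand":0},{"xyz":[0,-6,-7],"delta_rot":[0,0,0],"hand":0},{"xyz":[0,-12,-8],"delta_rot":[0,0,0],"hand":0},{"xyz":[0,-18,-8],"delta_rot":[0,0,0],"hand":2.4},{"xyz":[0,-24,-8],"delta_rot":[0,0,0],"hand":2.4},{"xyz":[0,-30,-8],"delta_rot":[0,0,0],"hand":2.4},{"xyz":[0,-30,-8],"delta_rot":[0,0,0],"hand":2.4}]'; python3 - <<'E'
from h import *
p,D=camera("scene");t,_=camera("top")
cv2.imwrite("pics/c5.png",np.hstack([cv2.resize(t[120:300,240:460],(396,324)),cv2.resize(p[100:300,200:420],(396,360))[:324]])[:,:,::-1])
go([-106,37,320]);s=get_state();print(loc(s["tool_pos"]),s["opening"])
E
```

```text
clock: 12.62
tool_pos: [594.0, -98.9, 321.7]
orientation: [-1.581, -0.01, 0.108]
wrist_force: [0.0, -0.0, -1.4]
opening: 0.28
[-106, 37, 320] shift cm [-10.63  -0.56  27.77] rot deg [ 0.42 -0.03  0.13]
[ 2.08283758e-01 -2.40776343e+02  3.16702411e+02] 0.2808779498156807
```

View pics/c5.png

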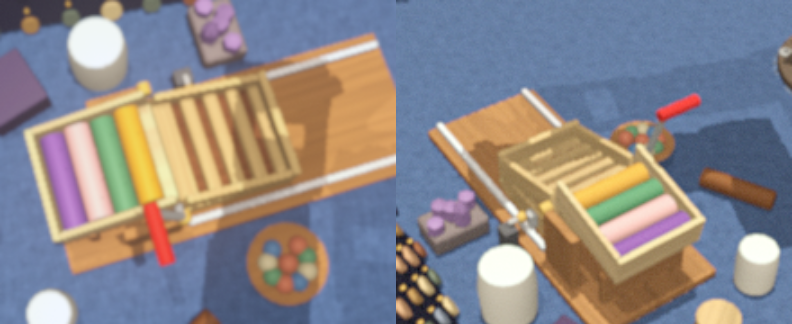

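The rack is home against the bin: in the left half of the crop its high end meets the bin's mouth at (165,125) and the pin sits in the catch at (185,80). All four stones are still in the bin, and the handle is at (158,235). I go above the handle with the fingers opened to 5 cm.

```bash
python3 -m creep '[{"xyz":[-2,0,6],"delta_rot":[0.4,0,0.1],"hand":5},{"xyz":[-5,0,12],"delta_rot":[0.4,0,0.1],"hand":5},{"xyz":[-7,0,18],"delta_rot":[0.4,0,0.1],"hand":5},{"xyz":[-9,0,23],"delta_rot":[0.4,0,0.1],"hand":5},{"xyz":[-10.6,0,27],"delta_rot":[0.4,0,0.1],"hand":5},{"xyz":[-10.6,1,27.8],"delta_rot":[0.4,0,0.1],"hand":5},{"xyz":[-10.6,4,27.8],"delta_rot":[0.4,0,0.1],"hand":5},{"xyz":[-10.6,7,27.8],"delta_rot":[0.4,0,0.1],"hand":5},{"xyz":[-10.6,7,27.8],"delta_rot":[0.4,0,0.1],"hand":5}]'; python3 - <<'E'
from h import *
p,D=camera("scene");t,_=camera("top")
cv2.imwrite("pics/c6.png",np.hstack([cv2.resize(t[160:340,240:460],(396,324)),cv2.resize(p[80:260,260:480],(396,324))])[:,:,::-1])
go([-106,37.6,158]);s=get_state();print(loc(s["tool_pos"]),s["opening"],s["wrist_force"])
E
```

```text
clock: 13.85
tool_pos: [456.9, 165.2, 241.8]
orientation: [-1.572, 0.005, 0.107]
wrist_force: [-0.4, -0.6, -0.3]
opening: 0.584
[-106, 37.6, 158] shift cm [-0.09  8.64  0.14] rot deg [ 0.03 -0.07 -0.02]
[-105.10112748   36.20303187  244.40905232] 0.5863731080807983 [0.0024144  0.25693462 1.40280413]
```

View pics/c6.png

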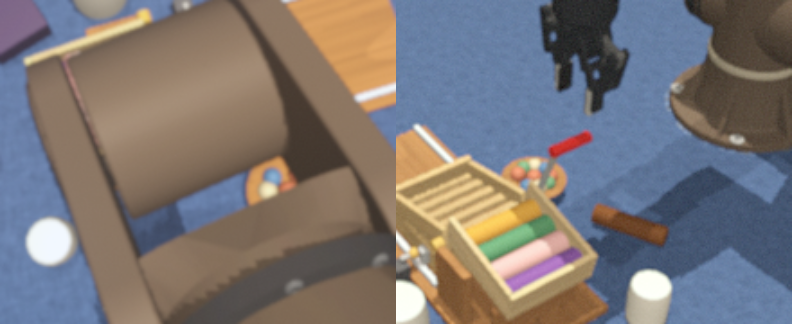

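The open fingertips straddle the lane direction above the bar: tips at crop (565,87) and (592,108), bar at (571,143). I descend most of the way and look again.

```bash
python3 -m creep '[{"xyz":[0,2,0.1],"delta_rot":[0,0,0],"hand":5},{"xyz":[0,4,0.1],"delta_rot":[0,0,0],"hand":5},{"xyz":[0,6,0.1],"delta_rot":[0,0,0],"hand":5},{"xyz":[0,7.5,0.1],"delta_rot":[0,0,0],"hand":5},{"xyz":[0,7.7,0.1],"delta_rot":[0,0,0],"hand":5}]'; python3 - <<'E'
from h import *
p,D=camera("scene")
cv2.imwrite("pics/c7.png",cv2.resize(p[110:230,290:430],None,fx=5,fy=4.5,interpolation=cv2.INTER_CUBIC)[:,:,::-1])
go([-106,37.6,158]);s=get_state();print(loc(s["tool_pos"]),s["opening"],s["wrist_force"])
E
```

```text
clock: 14.58
tool_pos: [458.3, 166.4, 167.6]
orientation: [-1.571, 0.001, 0.107]
wrist_force: [0.7, -0.4, -0.4]
opening: 0.586
[-106, 37.6, 158] shift cm [-0.13  0.98  0.06] rot deg [ 0.03 -0.09 -0.  ]
[-104.69111226   36.95377651  167.81246536] 0.5830602287037929 [-0.71259587  0.15257706  0.52763815]
```

View pics/c7.png

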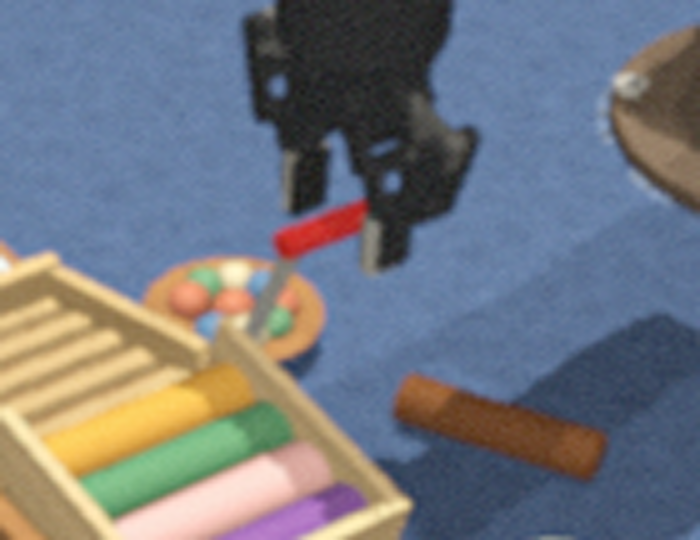

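The fingers straddle the red bar: bar end at crop (285,240), fingertips at (305,200) and (385,265). I lower 1 cm and narrow to a loose cage around the bar.

```bash
python3 -m creep '[{"xyz":[-0.1,0.5,0.1],"delta_rot":[0,0,0],"hand":5},{"xyz":[-0.1,1.0,0.1],"delta_rot":[0,0,0],"hand":4},{"xyz":[-0.1,1.0,0.1],"delta_rot":[0,0,0],"hand":2.6},{"xyz":[-0.1,1.0,0.1],"delta_rot":[0,0,0],"hand":2.6},{"xyz":[-0.1,1.0,0.1],"delta_rot":[0,0,0],"hand":2.6},{"xyz":[-0.1,1.0,0.1],"delta_rot":[0,0,0],"hand":2.6}]'; python3 - <<'E'
from h import *
p,D=camera("scene")
cv2.imwrite("pics/c8.png",cv2.resize(p[110:230,290:430],None,fx=5,fy=4.5,interpolation=cv2.INTER_CUBIC)[:,:,::-1])
s=get_state();print(loc(s["tool_pos"]),s["opening"],s["wrist_force"])
E
```

```text
clock: 15.38
tool_pos: [457.4, 167.4, 157.9]
orientation: [-1.571, -0.0, 0.107]
wrist_force: [0.0, -0.1, 0.2]
opening: 0.298
[-105.65598288   37.97468551  157.88365765] 0.3066494154728043 [-0.3286912  -0.32623369 -0.23218847]
```

View pics/c8.png

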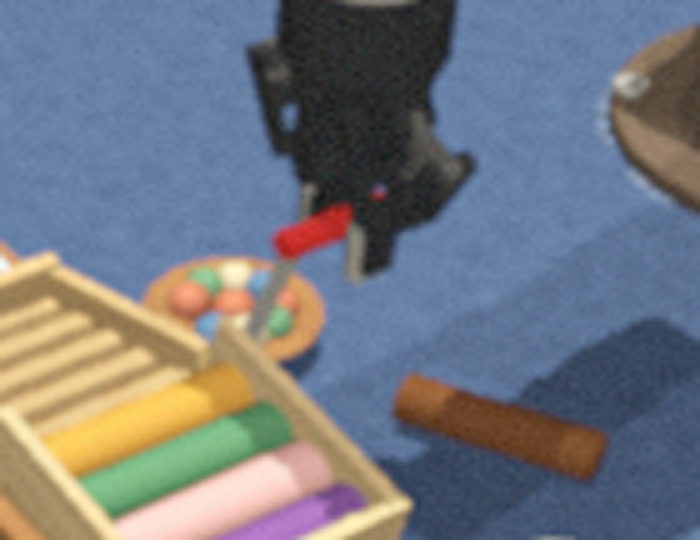

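The bar is caged loosely, with the fingers either side at crop (310,195) and (365,260). I tip it smoothly towards −y.

```bash
python3 -m creep '[{"xyz":[0,0,-0.3],"delta_rot":[0,0,0],"hand":2.6},{"xyz":[0,0,-0.6],"delta_rot":[0,0,0],"hand":2.6},{"xyz":[0,0,-1.0],"delta_rot":[0,0,0],"hand":2.6},{"xyz":[0,0,-1.5],"delta_rot":[0,0,0],"hand":2.6},{"xyz":[0,-0.1,-2.0],"delta_rot":[0,0,0],"hand":2.6},{"xyz":[0,-0.1,-2.6],"delta_rot":[0,0,0],"hand":2.6},{"xyz":[0,-0.2,-3.2],"delta_rot":[0,0,0],"hand":2.6},{"xyz":[0,-0.3,-3.8],"delta_rot":[0,0,0],"hand":2.6},{"xyz":[0,-0.3,-4.4],"delta_rot":[0,0,0],"hand":2.6},{"xyz":[0,-0.3,-5.0],"delta_rot":[0,0,0],"hand":2.6},{"xyz":[0,-0.3,-5.5],"delta_rot":[0,0,0],"hand":2.6},{"xyz":[0,-0.3,-5.9],"delta_rot":[0,0,0],"hand":2.6}]'; python3 - <<'E'
from h import *
p,D=camera("scene")
cv2.imwrite("pics/c9.png",cv2.resize(p[110:270,230:400],None,fx=4,fy=3.5,interpolation=cv2.INTER_CUBIC)[:,:,::-1])
s=get_state();print(loc(s["tool_pos"]),s["opening"],s["wrist_force"])
E
```

```text
clock: 16.92
tool_pos: [463.9, 108.5, 161.0]
orientation: [-1.571, -0.001, 0.106]
wrist_force: [1.3, 3.0, -1.1]
opening: 0.304
[-105.56822659  -21.59773202  160.9076103 ] 0.3042438617589416 [1.18771851 2.83117074 1.14705923]
```

View pics/c9.png

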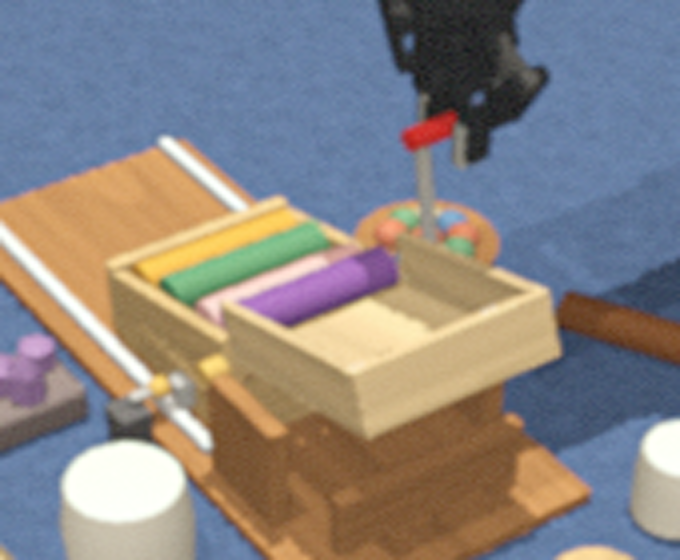

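The stones are rolling out in order: amber, green and pink are on the rack, and purple is just leaving the mouth at (320,290). I tip a little further and hold.

```bash
python3 -m creep '[{"xyz":[0,0,-0.2],"delta_rot":[0,0,0],"hand":2.6},{"xyz":[0,0,-0.4],"delta_rot":[0,0,0],"hand":2.6},{"xyz":[0,0,-0.5],"delta_rot":[0,0,0],"hand":2.6},{"xyz":[0,0,-0.5],"delta_rot":[0,0,0],"hand":2.6},{"xyz":[0,0,-0.5],"delta_rot":[0,0,0],"hand":2.6},{"xyz":[0,0,-0.5],"delta_rot":[0,0,0],"hand":2.6}]'; python3 - <<'E'
from h import *
p,D=camera("scene")
cv2.imwrite("pics/c10.png",cv2.resize(p[110:270,230:400],None,fx=4,fy=3.5,interpolation=cv2.INTER_CUBIC)[:,:,::-1])
s=get_state();print(loc(s["tool_pos"]),s["opening"],s["wrist_force"])
E
```

```text
clock: 17.73
tool_pos: [464.2, 103.2, 160.8]
orientation: [-1.571, 0.0, 0.106]
wrist_force: [-1.3, 3.0, -2.5]
opening: 0.303
[-105.79872847  -26.52374814  160.8256027 ] 0.30175427144630224 [-1.05272803  2.42456324 -0.78973849]
```

View pics/c10.png

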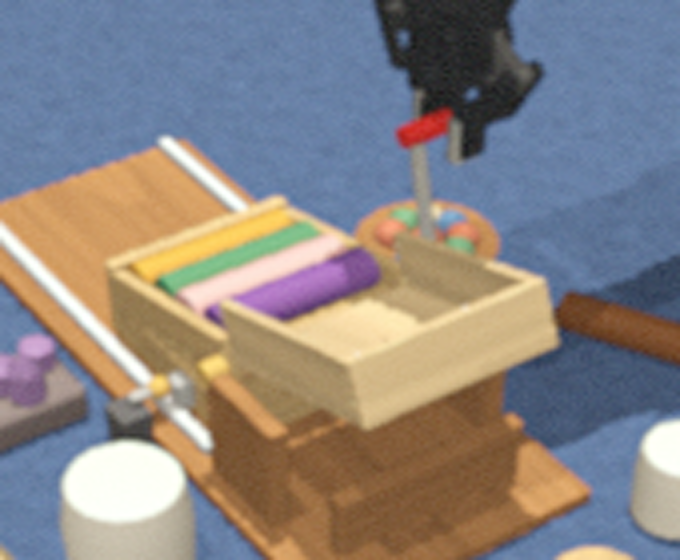

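```bash
cat > rd.py <<'E'
from h import *
np.set_printoptions(precision=1,suppress=True)
def rods():
  m=camera_model("scene");K=np.array(m["intrinsics"]);T=np.array(m["T"])
  p,D=camera("scene");h=cv2.cvtColor(p,cv2.COLOR_RGB2HSV).astype(int)
  v,u=np.mgrid[0:400,0:640];X=(np.stack([u,v,np.ones_like(u)],-1)@np.linalg.inv(K).T*D[...,None])@T[:3,:3].T+T[:3,3]
  L=(X-O)@RS
  for k,((a,b),s,vv) in {"amber":((17,30),148,140),"green":((45,90),60,50),"pink":((-12,14),30,180),"purple":((135,160),70,50)}.items():
    hh=np.where(h[...,0]>b,h[...,0]-180,h[...,0])
    q=(hh>=a)&(hh<=b)&(h[...,1]>s)&(h[...,2]>vv)&(D>0)&(np.abs(L[...,0])<75)&(L[...,1]>-160)&(L[...,1]<170)&(L[...,2]>60)
    if k=="pink":q&=h[...,1]<110
    P=L[q];
    if len(P)<20: print(k,"none");continue
    # circle radius 15 fit in y,z
    from scipy.optimize import least_squares
    f=least_squares(lambda c:np.hypot(P[:,1]-c[0],P[:,2]-c[1])-15,[np.median(P[:,1])-8,np.median(P[:,2])-10],loss="soft_l1",f_scale=2)
    print(k,len(P),"centre y,z",f.x,"x range",np.percentile(P[:,0],[2,98]),"rms",np.sqrt(np.mean(f.fun**2)))
  return p
E
python3 - <<'E'
from rd import *
rods()
E
```

```text
amber 200 centre y,z [-122.5   77.9] x range [-48.   56.8] rms 2.027033376252492
green 187 centre y,z [-92.7  86.1] x range [-51.1  53.7] rms 1.8520933672576305
pink 299 centre y,z [-65.   94.7] x range [-54.2  56.2] rms 8.785053638356565
purple 348 centre y,z [-35.6 103.1] x range [-51.1  52.8] rms 5.578266947002559
```

```bash
python3 -m creep '[{"xyz":[0,0,0],"delta_rot":[0,0,0],"hand":2.6},{"xyz":[0,0,0],"delta_rot":[0,0,0],"hand":2.6}]'; python3 - <<'E'
from rd import *
rods()
E
```

```text
clock: 18.08
tool_pos: [464.1, 103.2, 160.8]
orientation: [-1.571, 0.0, 0.106]
wrist_force: [-0.4, 3.1, -2.3]
opening: 0.304
amber 202 centre y,z [-123.    77.6] x range [-48.   56.3] rms 2.1090979254490123
green 186 centre y,z [-92.4  86. ] x range [-50.7  54.5] rms 2.0291624709372686
pink 294 centre y,z [-64.5  94.7] x range [-51.5  55.9] rms 6.933870771099316
purple 348 centre y,z [-35.6 103.2] x range [-51.7  52.5] rms 5.567443028791988
```

Centres are about 29 mm apart in y and 8.4 mm in z, steady between two readings, which is one stone per groove. I ease the bin back down.

```bash
python3 -m creep '[{"xyz":[0,0,0.3],"delta_rot":[0,0,0],"hand":2.6},{"xyz":[0,0,0.7],"delta_rot":[0,0,0],"hand":2.6},{"xyz":[0,0,1.2],"delta_rot":[0,0,0],"hand":2.6},{"xyz":[0,0,1.7],"delta_rot":[0,0,0],"hand":2.6},{"xyz":[0,0,2.2],"delta_rot":[0,0,0],"hand":2.6},{"xyz":[0,0,2.7],"delta_rot":[0,0,0],"hand":2.6},{"xyz":[0,0,3.2],"delta_rot":[0,0,0],"hand":2.6},{"xyz":[0,0.1,3.7],"delta_rot":[0,0,0],"hand":2.6},{"xyz":[0,0.2,4.2],"delta_rot":[0,0,0],"hand":2.6},{"xyz":[0,0.2,4.6],"delta_rot":[0,0,0],"hand":2.6},{"xyz":[0,0.2,5.0],"delta_rot":[0,0,0],"hand":2.6},{"xyz":[0,0.2,5.3],"delta_rot":[0,0,0],"hand":2.6}]'; python3 -c "
from h import *
s=get_state();print(loc(s['tool_pos']),s['wrist_force'])"
python3 -m creep '[{"xyz":[0,0,0.2],"delta_rot":[0,0,0],"hand":2.6},{"xyz":[0,0,0.4],"delta_rot":[0,0,0],"hand":2.6},{"xyz":[0,0,0.6],"delta_rot":[0,0,0],"hand":2.6},{"xyz":[0,0,0.8],"delta_rot":[0,0,0],"hand":2.6},{"xyz":[0,0,1.0],"delta_rot":[0,0,0],"hand":2.6},{"xyz":[0,0,1.1],"delta_rot":[0,0,0],"hand":2.6},{"xyz":[0,0,1.1],"delta_rot":[0,0,0],"hand":2.6}]'; python3 - <<'E'
from rd import *
p=rods()
cv2.imwrite("pics/c11.png",cv2.resize(p[110:270,230:400],None,fx=4,fy=3.5,interpolation=cv2.INTER_CUBIC)[:,:,::-1])
s=get_state();print(loc(s["tool_pos"]),s["opening"],s["wrist_force"])
E
```

```text
clock: 19.62
tool_pos: [458.5, 156.2, 158.8]
orientation: [-1.571, 0.0, 0.106]
wrist_force: [-0.5, 2.2, -2.4]
opening: 0.305
[-105.70433861   26.72388685  158.81467756] [-0.46459167  2.17541398 -2.38779981]
clock: 20.5
tool_pos: [457.4, 167.1, 158.8]
orientation: [-1.571, -0.0, 0.107]
wrist_force: [-0.6, 0.0, 0.4]
opening: 0.306
amber 202 centre y,z [-122.7   77.5] x range [-48.9  56.3] rms 2.0500861901648157
green 187 centre y,z [-93.1  85.9] x range [-49.6  53.7] rms 1.7581701714506246
pink 296 centre y,z [-64.4  94.6] x range [-57.8  55.9] rms 5.280720752035002
purple 414 centre y,z [-35.5 103.1] x range [-50.9  53.5] rms 1.9058958882001649
[-105.7   37.7  158.8] 0.3061418490776602 [-0.1 -0.2 -0.4]
```

View pics/c11.png

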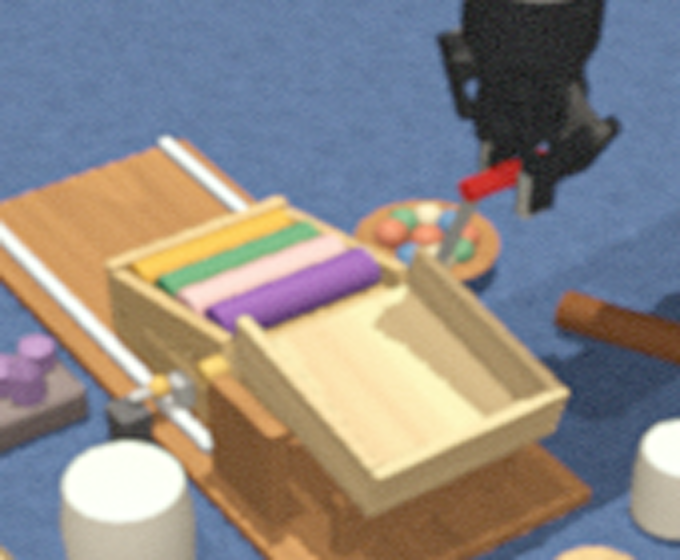

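The bin is back at rest with zero force on the fingers, the stones are side by side in the grooves, and the handle is at crop (490,178). I open slightly and lift straight off.

```bash
python3 -m creep '[{"xyz":[0,0,0],"delta_rot":[0,0,0],"hand":3.6},{"xyz":[0,0,0],"delta_rot":[0,0,0],"hand":4.5},{"xyz":[0,-0.5,0],"delta_rot":[0,0,0],"hand":4.5},{"xyz":[0,-2,0],"delta_rot":[0,0,0],"hand":4.5},{"xyz":[0,-5,0],"delta_rot":[0,0,0],"hand":4.5},{"xyz":[0,-9,0],"delta_rot":[0,0,0],"hand":4.5},{"xyz":[0,-14,0],"delta_rot":[0,0,0],"hand":4.5},{"xyz":[-2,-16,5],"delta_rot":[0,0,0],"hand":4.5},{"xyz":[-3,-16,11],"delta_rot":[0,0,0],"hand":4.5},{"xyz":[-4,-16,17],"delta_rot":[0,0,0],"hand":4.5},{"xyz":[-5,-16,23],"delta_rot":[0,0,0],"hand":4.5},{"xyz":[-5,-16,23],"delta_rot":[0,0,0],"hand":4.5}]'; python3 - <<'E'
from rd import *
p=rods();t,_=camera("top")
cv2.imwrite("pics/c12.png",np.hstack([cv2.resize(t[100:300,230:470],(396,330)),cv2.resize(p[100:300,200:420],(396,330))])[:,:,::-1])
s=get_state();print(s["tool_pos"],s["wrist_force"],s["clock"])
a=redends(p);print("handle scene px",a[0])
E
```

```text
clock: 22.05
tool_pos: [381.6, 393.5, 318.5]
orientation: [-1.571, 0.0, 0.111]
wrist_force: [0.0, -0.0, 0.2]
opening: 0.528
amber 206 centre y,z [-122.7   77.7] x range [-48.6  56. ] rms 1.8002168582465736
green 191 centre y,z [-92.6  86.3] x range [-49.7  53.3] rms 1.6876181787831201
pink 294 centre y,z [-64.6  94.6] x range [-55.3  55.7] rms 12.289761577723741
purple 416 centre y,z [-35.7 103.2] x range [-50.6  53.6] rms 1.8270067902482978
[382.9 390.6 318.6] [-1.  -0.5 -0.5] 22.15
handle scene px [356.1 160.1]
```

View pics/c12.png

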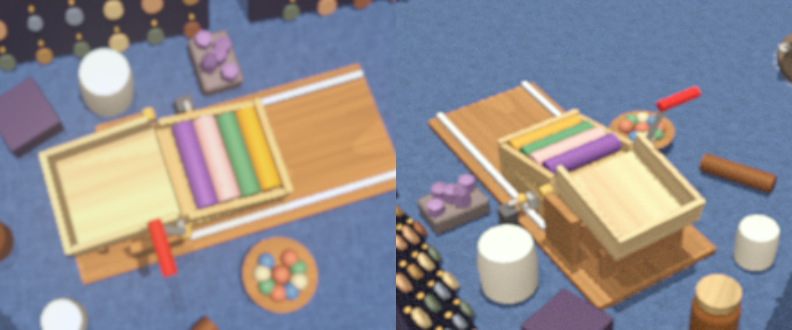

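Both views show the four stones in the rack's grooves (left half, (195,163) to (258,148)), the rack home and the bin empty at rest. The handle pixel is (356.1,160.1) against (356.0,160.3) at the start, and the wares stand where they were. I hand it in.

```bash
python3 -c "
from rig import *
print(close_job())"
```

```text
the job is handed in; nothing more can be done
None
```

I pushed the rack home and tipped the bin by its handle. The four stones rolled out into the grooves, and I eased the bin back to rest and lifted clear. The job was handed in after about 22 s; no verdict is reported.

- **Rack:** it passed the catch at about 16 N and stopped hard at 32 N, 1 mm from the expected home place. After I backed off, the pictures still showed it seated.
- **Stones:** fitted centres are 28 to 30 mm apart along the lane and 8.3 to 8.6 mm in height, with 29.4 and 8.4 expected. They stayed steady over the last four readings. The pink stone's depth fit was noisy (5 to 12 mm rms), but its centre agrees with the picture.
- **Bin:** the handle is back within 0.3 pixel of its starting place, and there was no force on the fingers before I opened them.
- **Wares:** they look untouched in the final pictures; I did not measure them one by one.

**What disagreed:** the visible fingertips end about 38 mm short of the reported TCP. My first push therefore passed over the rack's end board without touching it. I saw this from the zero force and the depth reading, backed out, and pushed again lower.

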